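# Find the full sugar canister by feel

## Task

The sugar pot needs refilling and one of the three identical red canisters is fuller than the others. Heft them one at a time in order, starting at the robot's left, then the middle, then the right: lift each straight clear of the board by a few centimetres for a moment to feel its weight, and set it gently back upright on the board before taking the next, without knocking the other things about. Finish with the heaviest of the three gripped and held up still and upright, at least 10 cm clear of the board, with the other two standing on the board: the program ends while holding it.

Things in the scene. Friction and masses are not known exactly. Their poses are not given: they have to be found in the camera images.
- board: dark wooden serving board, fixed, 140 mm (its x) by 440 mm (its y), 12 mm thick; origin at the centre of its underside, on the work surface, so its top is 12 mm above the origin. The three canisters stand along it about 140 mm apart
- tin_left: closed square sugar canister, red, aluminium lid fixed shut, 64 x 64 x 110 mm tall, rigid, flush sides; origin at centre of underside, z up, x and y square to its sides; stands on the board. All three look alike and weigh 0.14 to 0.56 kg with filling, dealt anew each time; the heaviest is at least 0.13 kg above the others. This is the one nearest the board's +y end, at the robot's left
- tin_middle: closed square sugar canister, red, aluminium lid fixed shut, 64 x 64 x 110 mm tall, rigid, flush sides; origin at centre of underside, z up, x and y square to its sides; stands on the board. All three look alike and weigh 0.14 to 0.56 kg with filling, dealt anew each time; the heaviest is at least 0.13 kg above the others. This is the middle one
- tin_right: closed square sugar canister, red, aluminium lid fixed shut, 64 x 64 x 110 mm tall, rigid, flush sides; origin at centre of underside, z up, x and y square to its sides; stands on the board. All three look alike and weigh 0.14 to 0.56 kg with filling, dealt anew each time; the heaviest is at least 0.13 kg above the others. This is the one nearest the board's -y end, at the robot's right
- kettle: aluminium kettle with a hinged lid and a black bail handle, 172 mm across, 190 mm high, loose, past the robot's left end of the board; origin at the centre of its underside. Leave alone
- cups: stack of clear plastic cups, 76 mm across, 150 mm high, loose, past the robot's right end of the board; origin at the centre of its underside. Leave alone
- sugar_pot: small white ceramic sugar pot with a blue knobbed lid, 76 mm across, 76 mm high, loose, just behind the board; origin at the centre of its underside. Leave alone
- jam_jar: empty glass jam jar, 70 mm across, 95 mm high, loose, just behind the board; origin at the centre of its underside. Leave alone
- stirrers: bundle of bamboo stirrers in a steel spring clip, lying flat, 165 x 32 mm, 25 mm high, loose, in front of the board; origin at the centre of its underside, x along the sticks. Leave alone
Not all that is in view belongs to the job. What is shaped like the tin_middle but yellow is not meant. Leave any pink look-alike of the tin_right alone.

How it is judged (in metres and radians):
On the way, in this order (a step that is already met when the one before it is completed fails the run):
1. the left canister is lifted clear of the board in the gripper (z of tin_left in the frame of board above 0.027 m and contact force between tin_left and the fingers above 1 N and contact force between tin_left and board below 0.1 N and angle between tin_left's own z axis and vertical below 0.3 rad), for 0.2 s.
2. the left canister stands on the board again and the middle one is lifted clear (contact force between tin_left and board above 0.8 N and angle between tin_left's own z axis and vertical below 0.1 rad and contact force between tin_left and the fingers below 0.1 N and z of tin_left in the frame of board below 0.016 m and z of tin_middle in the frame of board above 0.027 m and contact force between tin_middle and the fingers above 1 N and contact force between tin_middle and board below 0.1 N and angle between tin_middle's own z axis and vertical below 0.3 rad), for 0.2 s.
3. the left and middle canisters stand on the board again and the right one is lifted clear (contact force between each of tin_left, tin_middle and board above 0.8 N and angle between each of tin_left, tin_middle's own z axis and vertical below 0.1 rad and contact force between each of tin_left, tin_middle and the fingers below 0.1 N and z of each of tin_left, tin_middle in the frame of board below 0.016 m and z of tin_right in the frame of board above 0.027 m and contact force between tin_right and the fingers above 1 N and contact force between tin_right and board below 0.1 N and angle between tin_right's own z axis and vertical below 0.3 rad), for 0.2 s.
At the end, for the whole second after the job is handed in: The heaviest canister is still (under 0.05 m/s) in the fingers alone, upright within 0.3 rad, its underside at least 95 mm above the board's top; the other two (each weighing under 3.8 N) stand upright within 0.1 rad on the board, at rest and untouched (((z of tin_left in the frame of board above 0.107 m and contact force between tin_left and the fingers above 1 N and contact force between tin_left and board below 0.1 N and angle between tin_left's own z axis and vertical below 0.3 rad and linear speed of tin_left below 0.05 m/s and contact force between tin_middle and board between 0.8 and 3.8 N and angle between each of tin_middle, tin_right's own z axis and vertical below 0.1 rad and contact force between each of tin_middle, tin_right and the fingers below 0.1 N and z of each of tin_middle, tin_right in the frame of board below 0.016 m and linear speed of each of tin_middle, tin_right below 0.03 m/s and contact force between tin_left and tin_middle below 0.1 N and contact force between tin_right and board between 0.8 and 3.8 N and contact force between tin_left and tin_right below 0.1 N and contact force between tin_left and kettle below 0.1 N and contact force between tin_left and cups below 0.1 N and contact force between tin_left and sugar_pot below 0.1 N and contact force between tin_left and jam_jar below 0.1 N and contact force between tin_left and stirrers below 0.1 N) or (z of tin_middle in the frame of board above 0.107 m and contact force between tin_middle and the fingers above 1 N and contact force between tin_middle and board below 0.1 N and angle between tin_middle's own z axis and vertical below 0.3 rad and linear speed of tin_middle below 0.05 m/s and contact force between tin_left and board between 0.8 and 3.8 N and angle between each of tin_left, tin_right's own z axis and vertical below 0.1 rad and contact force between each of tin_left, tin_right and the fingers below 0.1 N and z of each of tin_left, tin_right in the frame of board below 0.016 m and linear speed of each of tin_left, tin_right below 0.03 m/s and contact force between tin_middle and tin_left below 0.1 N and contact force between tin_right and board between 0.8 and 3.8 N and contact force between tin_middle and tin_right below 0.1 N and contact force between tin_middle and kettle below 0.1 N and contact force between tin_middle and cups below 0.1 N and contact force between tin_middle and sugar_pot below 0.1 N and contact force between tin_middle and jam_jar below 0.1 N and contact force between tin_middle and stirrers below 0.1 N) or (z of tin_right in the frame of board above 0.107 m and contact force between tin_right and the fingers above 1 N and contact force between tin_right and board below 0.1 N and angle between tin_right's own z axis and vertical below 0.3 rad and linear speed of tin_right below 0.05 m/s and contact force between tin_left and board between 0.8 and 3.8 N and angle between each of tin_left, tin_middle's own z axis and vertical below 0.1 rad and contact force between each of tin_left, tin_middle and the fingers below 0.1 N and z of each of tin_left, tin_middle in the frame of board below 0.016 m and linear speed of each of tin_left, tin_middle below 0.03 m/s and contact force between tin_right and tin_left below 0.1 N and contact force between tin_middle and board between 0.8 and 3.8 N and contact force between tin_right and tin_middle below 0.1 N and contact force between tin_right and kettle below 0.1 N and contact force between tin_right and cups below 0.1 N and contact force between tin_right and sugar_pot below 0.1 N and contact force between tin_right and jam_jar below 0.1 N and contact force between tin_right and stirrers below 0.1 N))); the arm keeps its last pose, push and grip.
It fails at once if a canister is tipped over (more than 0.6 rad) (angle between any of tin_left, tin_middle, tin_right's own z axis and vertical above 0.6 rad).
It fails at once if a canister is dropped: let go of while more than 10 mm above the board ((z of tin_left in the frame of board above 0.022 m and contact force between tin_left and the fingers below 0.05 N and contact force between tin_left and board below 0.05 N) or (z of tin_middle in the frame of board above 0.022 m and contact force between tin_middle and the fingers below 0.05 N and contact force between tin_middle and board below 0.05 N) or (z of tin_right in the frame of board above 0.022 m and contact force between tin_right and the fingers below 0.05 N and contact force between tin_right and board below 0.05 N)).
It fails at once if the kettle, cups, sugar pot, jam jar or stirrers are knocked about (moved over 30 mm) (distance of any of kettle, cups, sugar_pot, jam_jar, stirrers from where it was at the start of the episode above 0.03 m).
It also fails if it takes over 66 s, if anything falls off the work surface, if the arm or the gripper's body presses on something with over 40 N, if the wrist force passes 120 N, or if a joint passes its speed limit or range.

## Robot

A 6-joint arm with a two-finger parallel gripper is mounted at the origin on the work surface. World frame = base frame: x ahead of the robot, y to its left, z up, the work surface at z = 0. Lengths are in mm, angles in degrees, forces in N, time in s.
With the tool pointing down it reaches from about 350 to 850 mm from the base axis. Payload 8.1 kg.
Tool frame: the origin (TCP) lies at the very end of the fingers, on their centre line; the grasp point (between the pads) lies 19 mm behind it; z points along the fingers, y is the line along which they close (so a half turn about z gives the same grasp; the last joint's range is limited). The gripper opens to 85 mm and grips with 20 to 120 N. Pads are 22 mm wide; open, the fingers measure 114 mm over their backs; the gripper's body (76 mm by 85 mm) begins 54 mm behind the grasp point. The pads swing forward as they close: fully open they stand 13 mm farther back than shut.
Start: joints at [-4.893, 7.471, 85.268, -0, 87.261, -4.893], TCP at [600.004, 0.022, 201.392] pointing down, gripper open.
Joint ranges: [-169.43, 169.43], [-51.17, 129.36], [1.28, 143.12], [-76.62, 256.62], [0, 156.53], [-152.29, 152.29]. Speed limits (degrees/s): [136.94, 136.94, 159.86, 180, 180, 180].

## Interface

Orientations are given as [roll, pitch, yaw] about the fixed x, y, z axes, in that order (R = Rz(yaw) Ry(pitch) Rx(roll)).
In Python, from bench import status, viewer, job gives the robot as it stands.
- The arm moves only by the tool arm_command, never from a script. Its argument "targets" is a list that holds one entry, the list of rows, each a list of 7 numbers: the shift along the world's x, y, z in m, then the turn, a rotation vector about the world's x, y, z in rad, then the opening, from -1 (shut) to 1 (fully open). In form: [[[dx, dy, dz, rx, ry, rz, gripper], ...]]. A call has 1 to 10 rows; each row shifts and turns the commanded pose from where the row before left it; what a row does not reach is not made up. A row lasts 1/8 s, in which the tool goes at most 62.5 mm and 10.7 degrees, less where a joint would pass 70% of its speed; a pose out of reach is approached as far as the arm can. A call with a gripper value outside its range is refused whole. The fingers move at their own pace and stop on an object; "force" is the grip in N (left out, the last holds). Time passes only in rows, so rows that do not move let the fingers close. It gives the time, the measured TCP pose, the force, the opening and the grip force at its end, in the units of the state.
- status.sense(): the state, without advancing time (a new reading comes with each control period).
- viewer.snapshot(name): name is "scene" or "side" or "wrist"; returns the picture (480x640x3 uint8, red, green, blue); there is no depth.
- viewer.camera_model(name): a dict with "vertical_fov" (degrees; the focal length in pixels is half the picture's height over the tangent of half this angle, whatever the lens; pixels are square), "cx", "cy" (the principal point, pixels), "k1" (the pictures are not rectified: a ray, as slopes to the right and down, at radius r is drawn at 1 + k1 r^2 times it, then the intrinsics apply), "xyz" and "attitude" of the camera in the world. Camera axes: x right, y down, z forward; pixel columns grow to the right and rows downward; lengths in mm; the calibration is good to about 2 mm. A picture is of the moment at which its call begins: read the wrist's pose just before it. camera_model takes no time and is no camera call; for the wrist camera it gives the pose at the moment of the call.
- job.hand_in(): hands the job in; it is judged then, once.
The state is a dict: "time": time; "joint_pos": joint angles; "qd": joint speeds; "joint_efforts": joint torques, N m; "tool_pos": TCP position; "tcp_rot": TCP orientation; "ft_force": force on the tool from outside, world axes, zero at the start; "wrist_torque": the same for the moment, N m; "finger_gap": finger opening in mm; "grip_force": force on a finger pad.
Only numpy, scipy, OpenCV 4.12 (cv2) and the standard library are available. Lean on these libraries where they do the work, as an engineer would, in place of code of your own. Each camera call takes 0.05 s, during which the arm holds its last target. There are 200 camera calls.

## Working session

There is one attempt and no reset: what is moved stays moved. The work goes in short steps, Python scripts to look and compute and a tool call to move; the robot and the scene stay as the last step left them, time stands still between calls to the robot, and variables do not carry over. Pictures are saved under pics/ and viewed, at most 10 in all, crops included, and the job is handed in when it is done.

Besides the shell and the picture viewer there is one more tool, called after "Emit:" in YAML: its name, and indented under it one key for each argument. arm_command: Moves the arm, as the interface text tells. Its arguments: {"type":"object","properties":{"targets":{"type":"array"},"force":{"type":"number"}},"required":["targets"]}

```bash
mkdir -p pics
python3 - <<'E'
from bench import status, viewer
import cv2,numpy as np
print(status.sense())
ims=[]
for n in ("scene","side"):
    m=viewer.camera_model(n);print(n,m)
    im=viewer.snapshot(n)[:,:,::-1]
    cv2.imwrite(f"pics/{n}0.png",im)
E
```

```text
{'time': 0.0, 'joint_pos': array([-4.89373099e+00,  7.51598372e+00,  8.53303207e+01,  1.50724739e-03,
        8.72601152e+01, -4.89355935e+00]), 'qd': array([ 0.14655534, -0.00412775,  0.0090378 ,  0.01454164, -0.01520224,
        0.09783223]), 'joint_efforts': array([-1.90700346e-03, -5.69404185e+01, -5.00557995e+01, -2.19391650e-04,
        1.44415747e-02,  7.24149572e-05]), 'tool_pos': array([5.99396238e+02, 7.74145406e-02, 2.00325361e+02]), 'tcp_rot': array([-1.79894097e+02, -1.05780188e-02,  8.99997451e+01]), 'ft_force': array([0.69108209, 0.195353  , 0.38193608]), 'wrist_torque': array([0.01967881, 0.04512821, 0.02939403]), 'grip_force': 0.0, 'finger_gap': 85.57116220437067}
scene {'vertical_fov': 44.71001260407013, 'cx': 322.6812999417204, 'cy': 245.52114214189098, 'k1': -0.15770895915190766, 'xyz': array([1451.99083973,  235.66769925,  962.98459064]), 'attitude': array([-136.28757442,    0.27724244,  102.8971264 ])}
side {'vertical_fov': 46.97781693134583, 'cx': 320.86735687981746, 'cy': 250.0010710416779, 'k1': -0.07086688651875622, 'xyz': array([ -56.1170039 , -711.10028036,  625.49753323]), 'attitude': array([-119.91990273,   -1.05107898,  -39.66899833])}
```

View pics/scene0.png

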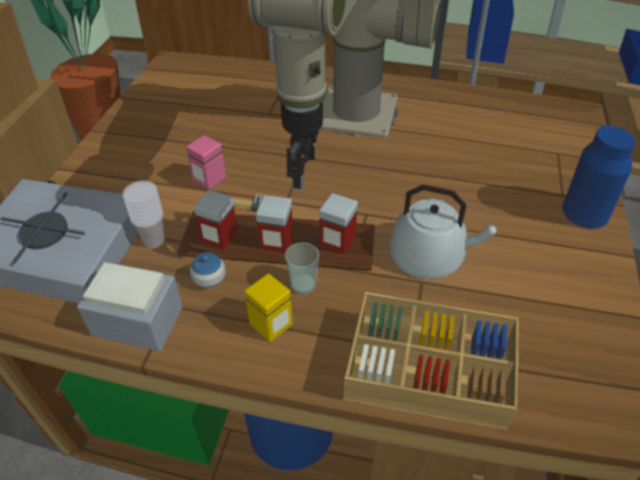

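View pics/side0.png

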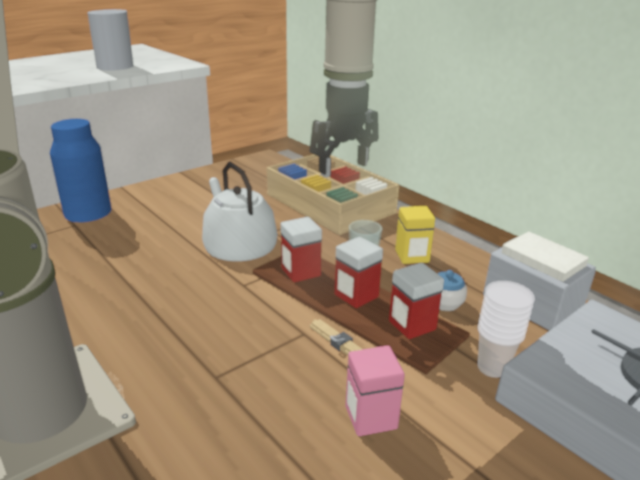

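The scene view shows the red tins' lids at about (339,208), (275,208) and (215,206), for left, middle and right. The side view shows the lids at (300,232), (358,255) and (416,282). I'll enlarge the tin areas next.

```bash
cat > h.py <<'E'
import cv2,numpy as np
from scipy.spatial.transform import Rotation as R
def KD(m):
    f=240/np.tan(np.radians(m["vertical_fov"]/2))
    return np.array([[f,0,m["cx"]],[0,f,m["cy"]],[0,0,1]]),np.array([m["k1"],0,0,0,0.])
def rays(m,px):
    K,d=KD(m);u=cv2.undistortPoints(np.float64(px).reshape(-1,1,2),K,d).reshape(-1,2)
    return np.c_[u,np.ones(len(u))]@R.from_euler('xyz',m["attitude"],degrees=True).as_matrix().T
def onplane(m,px,z):
    r=rays(m,px);c=np.array(m["xyz"]);return c+r*((z-c[2])/r[:,2])[:,None]
def proj(m,P):
    K,d=KD(m);M=R.from_euler('xyz',m["attitude"],degrees=True).as_matrix().T
    return cv2.projectPoints(np.float64(P),cv2.Rodrigues(M)[0],-M@np.array(m["xyz"]),K,d)[0].reshape(-1,2)
E
python3 - <<'E'
import cv2,numpy as np
from h import *
from bench import viewer
a=cv2.imread('pics/scene0.png')[185:265,185:375]; b=cv2.imread('pics/side0.png')[210:345,265:455]
a=cv2.resize(a,None,fx=4,fy=4,interpolation=cv2.INTER_CUBIC); b=cv2.resize(b,None,fx=4,fy=4,interpolation=cv2.INTER_CUBIC)
cv2.imwrite('pics/z.png',cv2.resize(a,(760,320))); cv2.imwrite('pics/zs.png',b)
for n in("scene","side"):
    im=cv2.imread(f'pics/{n}0.png');h=cv2.cvtColor(im,cv2.COLOR_BGR2HSV);m=viewer.camera_model(n)
    mk=((h[...,1]<60)&(h[...,2]>90)).astype(np.uint8)
    red=(((h[...,0]<6)|(h[...,0]>174))&(h[...,1]>170)&(h[...,2]>70)).astype(np.uint8)
    for name,k in(("lid",mk),("red",red)):
        N,l,s,c=cv2.connectedComponentsWithStats(k)
        for i in range(1,N):
            if 250<s[i,4]<3000: print(n,name,s[i],c[i].round(1),onplane(m,[c[i]],122 if name=="lid" else 60)[0].round())
E
```

```text
scene lid [   0    0   73   79 2325] [38.1 39.7] [  -53. -1093.   122.]
scene lid [  53    0   90   57 2796] [101.5  24.9] [-179. -914.  122.]
scene lid [262   0  54  13 434] [292.1   3.9] [-438. -310.  122.]
scene lid [324   0  34  35 446] [337.2  13.8] [-390. -140.  122.]
scene lid [361   0  38  24 611] [382.3  11.1] [-447.    4.  122.]
scene lid [ 383    0   57   66 1168] [411.3  48.1] [-200.  130.  122.]
scene lid [446   0  27  26 586] [459.   11.5] [-515.  261.  122.]
scene lid [471   0  18  85 276] [479.5  44.3] [-283.  335.  122.]
scene lid [274  27  45  14 313] [294.7  33.2] [-218. -242.  122.]
scene lid [624 174  16  23 296] [632.5 185.3] [321. 715. 122.]
scene lid [194 190  40  32 851] [214.1 205.4] [ 604. -202.  122.]
scene lid [319 193  39  33 872] [338.5 208.8] [557.  61. 122.]
scene lid [253 194  39  31 924] [272.7 208.7] [587. -76. 122.]
scene lid [623 199  17  50 383] [632.3 223.1] [456. 694. 122.]
scene lid [263 230  19  17 251] [271.6 238. ] [671. -53. 122.]
scene lid [ 285  243   34   51 1279] [301.6 267.4] [735.  26. 122.]
scene lid [190 259  36  29 480] [209.  27
[... 172 characters left out ...]
  35  36 423] [278.1 235.4] [603. -63.  60.]
side lid [326 176  62  27 770] [357.5 189.2] [752. 119. 122.]
side lid [280 216  42  31 983] [300.8 231. ] [526.  37. 122.]
side lid [ 335  219   48   53 1798] [361.1 245.1] [581. -75. 122.]
side lid [409 238  19  19 317] [417.8 246.5] [ 661. -144.  122.]
side lid [ 392  263   75   48 1946] [427.6 285.4] [ 574. -243.  122.]
side lid [338 270  16  28 316] [345.2 283.2] [ 471. -153.  122.]
side lid [392 296  16  31 327] [399.7 311.2] [ 485. -264.  122.]
side lid [346 381  12  40 294] [351.3 400.4] [ 300. -356.  122.]
side red [341 265  39  43 805] [365.6 287. ] [ 557. -117.   60.]
side red [ 389  288   50   51 1148] [418.9 316.3] [ 567. -240.   60.]
```

View pics/z.png

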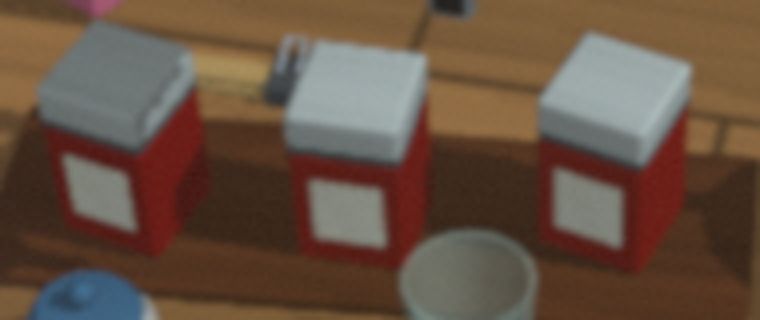

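View pics/zs.png

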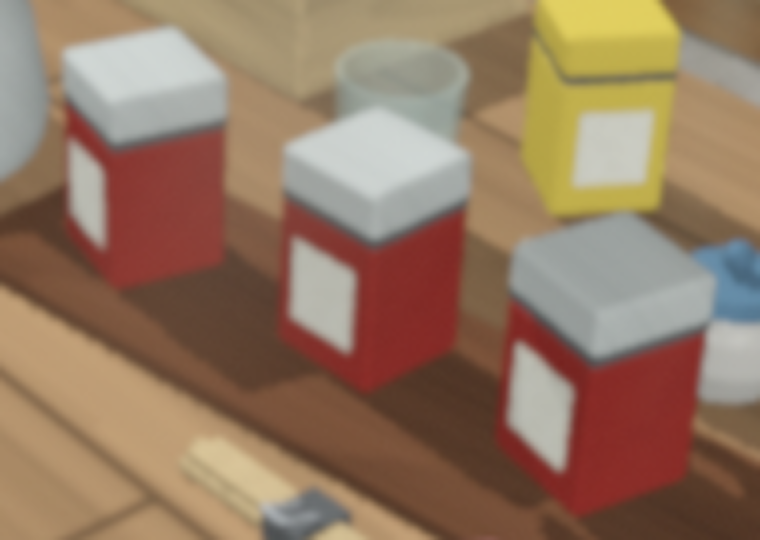

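The zoomed crops show all twelve lid corners clearly in both views. I'll cast those corners onto the lid plane at z = 122, and locate the jar and pot.

Run:
```python
from h import *
from bench import viewer
C={"scene":((185,185),dict(L=[(592,33),(690,67),(643,135),(539,97)],M=[(315,42),(427,55),(403,137),(286,125)],R=[(98,22),(192,52),(138,125),(40,90)])),
"side":((265,210),dict(L=[(63,48),(176,28),(226,82),(112,105)],M=[(285,155),(373,106),(470,155),(374,203)],R=[(510,262),(626,214),(714,277),(594,312)]))}
ctr={}
for n,(o,t) in C.items():
    m=viewer.camera_model(n)
    for k,p in t.items():
        P=onplane(m,np.array(p)/4+o,122);e=np.roll(P,-1,0)-P
        ctr.setdefault(k,[]).append((m,proj(m,[P.mean(0)])))
        print(n,k,P.mean(0).round(),"sides",np.linalg.norm(e,axis=1).round(),"ang",((np.degrees(np.arctan2(e[:,1],e[:,0]))+45)%90-45).round(1))
for k,v in ctr.items():   # two-ray midpoint
    c=[np.array(m["xyz"]) for m,_ in v];r=[rays(m,p)[0] for m,p in v]
    A=np.c_[r[0],-r[1]];s=np.linalg.lstsq(A,c[1]-c[0],rcond=None)[0]
    q=[c[i]+s[i]*r[i] for i in(0,1)];print(k,((q[0]+q[1])/2).round(1),"miss",np.linalg.norm(q[0]-q[1]).round(1))
m=viewer.camera_model("scene")
print("jar rim",onplane(m,[(302,255)],95).round(),"pot",onplane(m,[(207,262)],70).round(),"kettle",onplane(m,[(434,209)],170).round(),"cups",onplane(m,[(142,190)],150).round())
m=viewer.camera_model("side")
print("jar rim",onplane(m,[(365,229)],95).round(),"pot knob",onplane(m,[(451,273)],74).round(),"kettle",onplane(m,[(239,192)],160).round(),"cups",onplane(m,[(508,298)],150).round())
```

```text
scene L [547.  60. 122.] sides [59. 59. 62. 59.] ang [-15.2 -14.  -15.5 -16.4]
scene M [582. -73. 122.] sides [63. 65. 63. 67.] ang [2.6 3.9 4.1 3.7]
scene R [ 596. -205.  122.] sides [61. 62. 63. 60.] ang [-12.   -8.4 -13.3 -10.5]
side L [539.  53. 122.] sides [61. 63. 60. 65.] ang [-16.1 -16.  -14.7 -14.9]
side M [569. -82. 122.] sides [65. 62. 65. 57.] ang [8.6 2.9 3.7 3.1]
side R [ 583. -214.  122.] sides [69. 58. 62. 48.] ang [ -3.6  -9.3 -12.9  -0.4]
L [543.   58.9 118.3] miss 0.7
M [575.6 -75.3 116.4] miss 0.4
R [ 590.1 -208.   116.1] miss 0.0
jar rim [[679.  11.  95.]] pot [[ 719. -183.   70.]] kettle [[566. 258. 170.]] cups [[ 619. -361.  150.]]
jar rim [[668.   3.  95.]] pot knob [[ 702. -198.   74.]] kettle [[487. 194. 160.]] cups [[ 610. -369.  150.]]
```

Emit:
arm_command:
  targets:
    - [[-0.02,0.02,0.01,0,0,-0.087,1],[-0.02,0.02,0.01,0,0,-0.087,1],[-0.017,0.019,0.01,0,0,-0.088,1],[0,0,0,0,0,0,1],[0,0,0,0,0,0,1]]
  force: 40

```text
time: 0.72
tool_pos: [543.0, 58.8, 230.9]
tcp_rot: [-180.0, 0.0, 75.1]
ft_force: [0.6, 0.6, -0.5]
finger_gap: 85.2
grip_force: 0.0
```

Run:
```python
from bench import status, viewer
import cv2,numpy as np,pickle
s=status.sense();print(s["tool_pos"],s["tcp_rot"])
m=viewer.camera_model("wrist");print(m)
im=viewer.snapshot("wrist")[:,:,::-1];pickle.dump(m,open('w1.pkl','wb'))
cv2.imwrite("pics/w1.png",im)
```

```text
[543.04283927  58.75455607 230.9301852 ] [-1.79984361e+02  2.14068238e-02  7.50695317e+01]
{'vertical_fov': 61.07040997148042, 'cx': 317.53331236949526, 'cy': 238.3409563734967, 'k1': -0.0366119178135115, 'xyz': array([563.8466692 , 138.9333532 , 403.64520397]), 'attitude': array([ 1.61284792e+02,  5.48641594e-02, -1.49450910e+01])}
```

View pics/w1.png

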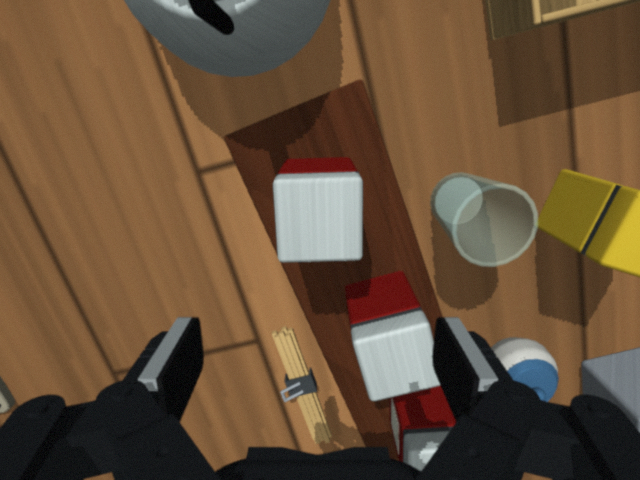

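The wrist view shows the left lid square at (274–362, 172–262), nearly aligned with the fingers. The middle lid is centred at about (397,355), with the jar and pot clear to the right of the board.

Run:
```python
from h import *
import pickle
m=pickle.load(open('w1.pkl','rb'))
for k,p in dict(L=[(274,174),(361,172),(362,260),(276,262)],M=[(352,323),(423,311),(442,386),(371,401)]).items():
  for z in(122,117):
    P=onplane(m,p,z);e=np.roll(P,-1,0)-P
    print(k,z,P.mean(0).round(1),np.linalg.norm(e,axis=1).round(1),((np.degrees(np.arctan2(e[:,1],e[:,0]))+45)%90-45).round(1))
b=[(228,135),(361,81)];P=onplane(m,b,12);print("board end",P.round(1),np.linalg.norm(P[1]-P[0]))
print("jar rim",onplane(m,[(495,222)],95),"kettle",onplane(m,[(237,76)],60))
```

```text
L 122 [543.3  61.2 122. ] [60.4 65.7 64.1 65.8] [-13.6 -12.4 -13.5 -15.6]
L 117 [543.   59.8 117. ] [61.5 66.8 65.3 67. ] [-13.6 -12.4 -13.5 -15.6]
M 122 [575.4 -68.4 122. ] [56.2 74.6 61.1 78. ] [-4.1  2.5 -0.6 -1.3]
M 117 [575.6 -72.1 117. ] [57.2 76.  62.1 79.4] [-4.1  2.5 -0.6 -1.3]
board end [[474.4 131.6  12. ]
 [605.9 145.7  12. ]] 132.24294087103402
jar rim [[676.53435359  14.88335737  95.        ]] kettle [[506.92291559 173.91193011  60.        ]]
```

Emit:
arm_command:
  targets:
    - [[0,0.002,-0.04,0,0,0.015,1],[0,0,-0.04,0,0,0,1],[0,0,-0.03,0,0,0,1],[0,0,-0.03,0,0,0,1],[0,0,-0.026,0,0,0,1],[0,0,0,0,0,0,-1],[0,0,0,0,0,0,-1],[0,0,0,0,0,0,-1],[0,0,0,0,0,0,-1],[0,0,0,0,0,0,-1]]
  force: 40

```text
time: 2.02
tool_pos: [543.1, 61.1, 65.6]
tcp_rot: [180.0, -0.0, 75.9]
ft_force: [-0.6, -0.7, -5.4]
finger_gap: 63.2
grip_force: 49.0
```

Emit:
arm_command:
  targets:
    - [[0,0,0.01,0,0,0,-1],[0,0,0.015,0,0,0,-1],[0,0,0.015,0,0,0,-1],[0,0,0,0,0,0,-1],[0,0,0,0,0,0,-1],[0,0,0,0,0,0,-1],[0,0,0,0,0,0,-1],[0,0,0,0,0,0,-1]]

```text
time: 3.02
tool_pos: [542.7, 61.0, 105.0]
tcp_rot: [-180.0, 0.0, 75.9]
ft_force: [-0.1, 0.7, -5.1]
finger_gap: 63.5
grip_force: 49.1
```

```bash
cat > w.py <<'E'
from bench import status,viewer
import numpy as np
F=[];T=[]
for i in range(6):
    viewer.snapshot("side");s=status.sense();F.append(s["ft_force"]);T.append(s["joint_efforts"][1:3])
print(np.mean(F,0),np.std(F,0),np.mean(T,0),s["time"],s["finger_gap"],s["tool_pos"],s["wrist_torque"])
E
python3 w.py
```

```text
[-0.08140073 -0.01158033 -5.17917205] [0.62362365 0.44315812 0.54437344] [-53.24693918 -50.3728652 ] 3.325 63.16530971256033 [543.02075365  61.026515   105.39548372] [ 0.05393101 -0.0081873  -0.02032261]
```

Emit:
arm_command:
  targets:
    - [[0,0,-0.015,0,0,0,-1],[0,0,-0.015,0,0,0,-1],[0,0,-0.005,0,0,0,-1],[0,0,-0.002,0,0,0,-1],[0,0,-0.002,0,0,0,-1],[0,0,-0.001,0,0,0,-1],[0,0,0,0,0,0,-1],[0,0,0,0,0,0,-1]]

```text
time: 4.32
tool_pos: [543.2, 61.0, 65.7]
tcp_rot: [180.0, -0.0, 75.8]
ft_force: [0.8, 0.6, -4.9]
finger_gap: 62.9
grip_force: 49.0
```

Emit:
arm_command:
  targets:
    - [[0,0,-0.001,0,0,0,-1],[0,0,0,0,0,0,-1],[0,0,0,0,0,0,-1]]

```text
time: 4.7
tool_pos: [543.1, 61.0, 64.5]
tcp_rot: [180.0, -0.0, 75.8]
ft_force: [0.4, 1.5, -4.8]
finger_gap: 63.4
grip_force: 49.1
```

Emit:
arm_command:
  targets:
    - [[0,0,-0.001,0,0,0,-1],[0,0,0,0,0,0,-1],[0,0,-0.001,0,0,0,-1],[0,0,0,0,0,0,-1],[0,0,0,0,0,0,-1]]

```text
time: 5.32
tool_pos: [543.4, 61.2, 64.3]
tcp_rot: [180.0, -0.0, 75.9]
ft_force: [-6.7, -0.3, 12.7]
finger_gap: 62.8
grip_force: 50.6
```

Emit:
arm_command:
  targets:
    - [[0,0,0.0005,0,0,0,-1],[0,0,0,0,0,0,-1],[0,0,0,0,0,0,1],[0,0,0,0,0,0,1],[0,0,0,0,0,0,1],[0,0,0,0,0,0,1]]

```text
time: 6.08
tool_pos: [543.0, 61.0, 62.8]
tcp_rot: [-180.0, 0.0, 75.8]
ft_force: [0.7, -0.3, 0.0]
finger_gap: 85.2
grip_force: 0.0
```

Emit:
arm_command:
  targets:
    - [[0,0,0.04,0,0,0,1],[0,0,0.04,0,0,0,1],[0,0,0.04,0,0,0,1],[0,0,0.047,0,0,0,1],[0.01,-0.045,0,0,0,0.1,1],[0.012,-0.045,0,0,0,0.116,1],[0.01,-0.044,0,0,0,0.1,1],[0,0,0,0,0,0,1],[0,0,0,0,0,0,1]]

```text
time: 7.2
tool_pos: [574.9, -72.8, 229.7]
tcp_rot: [-180.0, -0.0, 93.9]
ft_force: [-0.0, 0.2, 0.2]
finger_gap: 85.4
grip_force: 0.0
```

Run:
```python
from bench import status, viewer
import cv2,numpy as np,pickle
s=status.sense();print(s["tool_pos"],s["tcp_rot"])
m=viewer.camera_model("wrist")
im=viewer.snapshot("wrist")[:,:,::-1];pickle.dump(m,open('w2.pkl','wb'))
cv2.imwrite("pics/w2.png",im)
```

```text
[574.85255251 -72.75928368 229.67005956] [-1.79977345e+02 -3.06629080e-02  9.38641650e+01]
```

View pics/w2.png

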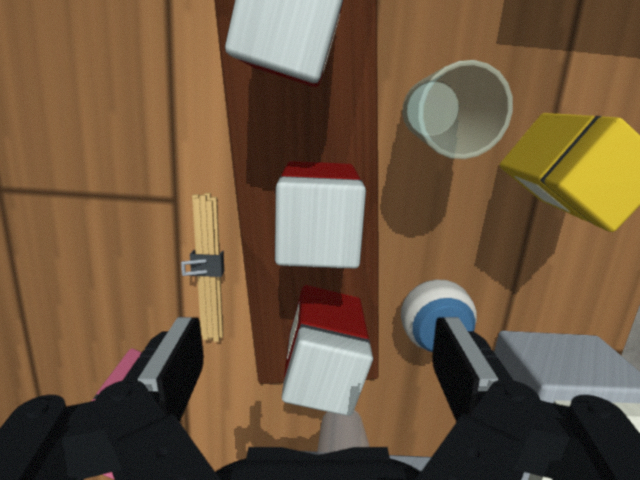

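The middle lid sits square at (276–363, 179–267), already centred and aligned. The left tin stands upright again. The right lid is at about (328,372).

Emit:
arm_command:
  targets:
    - [[0,-0.001,-0.04,0,0,0,1],[0,0,-0.04,0,0,0,1],[0,0,-0.03,0,0,0,1],[0,0,-0.03,0,0,0,1],[0,0,-0.024,0,0,0,1],[0,0,0,0,0,0,-1],[0,0,0,0,0,0,-1],[0,0,0,0,0,0,-1],[0,0,0,0,0,0,-1],[0,0,0,0,0,0,-1]]
  force: 40

```text
time: 8.5
tool_pos: [575.3, -74.1, 66.3]
tcp_rot: [180.0, 0.0, 93.9]
ft_force: [-0.9, -0.4, -1.4]
finger_gap: 63.6
grip_force: 44.6
```

Emit:
arm_command:
  targets:
    - [[0,0,0.01,0,0,0,-1],[0,0,0.015,0,0,0,-1],[0,0,0.015,0,0,0,-1],[0,0,0,0,0,0,-1],[0,0,0,0,0,0,-1],[0,0,0,0,0,0,-1],[0,0,0,0,0,0,-1],[0,0,0,0,0,0,-1]]

```text
time: 9.5
tool_pos: [574.8, -73.9, 105.5]
tcp_rot: [-180.0, -0.0, 94.0]
ft_force: [0.1, 0.4, -1.5]
finger_gap: 63.6
grip_force: 44.7
```

```bash
python3 w.py
```

```text
[ 0.03772844  0.04635921 -1.45732602] [0.45146397 0.46873662 0.32160554] [-56.07548296 -48.63976777] 9.8 63.50040091901663 [575.00390119 -73.96602311 105.88797394] [-0.0190054   0.01858213  0.01993503]
```

Emit:
arm_command:
  targets:
    - [[0,0,-0.015,0,0,0,-1],[0,0,-0.015,0,0,0,-1],[0,0,-0.005,0,0,0,-1],[0,0,-0.003,0,0,0,-1],[0,0,-0.002,0,0,0,-1],[0,0,-0.001,0,0,0,-1],[0,0,-0.0005,0,0,0,-1],[0,0,0,0,0,0,-1],[0,0,0,0,0,0,-1]]

```text
time: 10.92
tool_pos: [575.4, -74.1, 65.5]
tcp_rot: [179.9, 0.0, 94.0]
ft_force: [-2.4, 1.4, 4.9]
finger_gap: 63.8
grip_force: 45.3
```

Emit:
arm_command:
  targets:
    - [[0,0,0,0,0,0,1],[0,0,0,0,0,0,1],[0,0,0,0,0,0,1],[0,0,0,0,0,0,1]]

```text
time: 11.42
tool_pos: [575.0, -74.0, 64.3]
tcp_rot: [-180.0, -0.0, 94.0]
ft_force: [-0.1, -0.3, 0.2]
finger_gap: 85.7
grip_force: 0.0
```

Emit:
arm_command:
  targets:
    - [[0,0,0.04,0,0,0,1],[0,0,0.04,0,0,0,1],[0,0,0.04,0,0,0,1],[0,0,0.045,0,0,0,1],[0.005,-0.045,0,0,0,-0.09,1],[0.005,-0.045,0,0,0,-0.09,1],[0.005,-0.043,0,0,0,-0.082,1],[0,0,0,0,0,0,1],[0,0,0,0,0,0,1]]

```text
time: 12.55
tool_pos: [589.8, -206.7, 229.1]
tcp_rot: [-180.0, -0.0, 79.0]
ft_force: [0.1, 0.8, 0.7]
finger_gap: 85.8
grip_force: 0.0
```

Run:
```python
from bench import status, viewer
import cv2,numpy as np,pickle
s=status.sense();print(s["tool_pos"],s["tcp_rot"])
m=viewer.camera_model("wrist")
im=viewer.snapshot("wrist")[:,:,::-1];pickle.dump(m,open('w3.pkl','wb'))
cv2.imwrite("pics/w3.png",im)
```

```text
[ 589.84984876 -206.67691073  229.07060997] [-1.79965777e+02 -3.27190011e-02  7.89571497e+01]
```

View pics/w3.png

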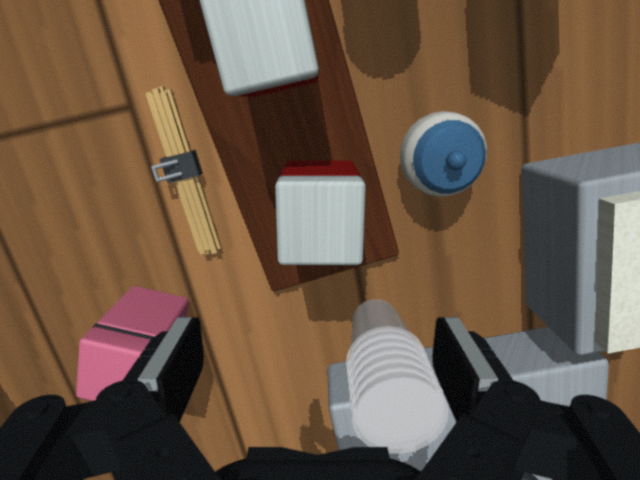

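The right lid sits square at (277–364, 177–264), centred and aligned. The pot at (445,153) and the cups at (390,380) are clear of the finger paths.

Emit:
arm_command:
  targets:
    - [[0,0,-0.04,0,0,0,1],[0,0,-0.04,0,0,0,1],[0,0,-0.03,0,0,0,1],[0,0,-0.03,0,0,0,1],[0,0,-0.023,0,0,0,1],[0,0,0,0,0,0,-1],[0,0,0,0,0,0,-1],[0,0,0,0,0,0,-1],[0,0,0,0,0,0,-1],[0,0,0,0,0,0,-1]]

```text
time: 13.85
tool_pos: [590.1, -207.1, 66.7]
tcp_rot: [180.0, 0.0, 78.9]
ft_force: [-0.3, 0.6, -3.1]
finger_gap: 63.3
grip_force: 48.9
```

Emit:
arm_command:
  targets:
    - [[0,0,0.01,0,0,0,-1],[0,0,0.015,0,0,0,-1],[0,0,0.015,0,0,0,-1],[0,0,0,0,0,0,-1],[0,0,0,0,0,0,-1],[0,0,0,0,0,0,-1],[0,0,0,0,0,0,-1],[0,0,0,0,0,0,-1]]

```text
time: 14.85
tool_pos: [589.8, -206.9, 106.0]
tcp_rot: [-180.0, -0.0, 78.9]
ft_force: [-1.0, -0.8, -3.3]
finger_gap: 63.0
grip_force: 48.9
```

```bash
python3 w.py
```

```text
[-0.06282383  0.03196806 -3.04697522] [0.30839231 0.36456901 0.322174  ] [-63.35861444 -49.66170013] 15.15 63.23699000016394 [ 590.01040039 -206.98777847  106.39224289] [-0.01113601 -0.01372924 -0.02355369]
```

Weights come to about 5.2 N left, 1.5 N middle and 3.0 N right, so the left canister is the heaviest. Next I set the right one down.

Emit:
arm_command:
  targets:
    - [[0,0,-0.015,0,0,0,-1],[0,0,-0.015,0,0,0,-1],[0,0,-0.005,0,0,0,-1],[0,0,-0.003,0,0,0,-1],[0,0,-0.002,0,0,0,-1],[0,0,-0.001,0,0,0,-1],[0,0,-0.0005,0,0,0,-1],[0,0,0,0,0,0,-1],[0,0,0,0,0,0,-1]]

```text
time: 16.27
tool_pos: [590.4, -207.1, 66.2]
tcp_rot: [179.9, 0.0, 78.9]
ft_force: [-2.8, 1.7, 4.8]
finger_gap: 63.0
grip_force: 49.6
```

Emit:
arm_command:
  targets:
    - [[0,0,0,0,0,0,1],[0,0,0,0,0,0,1],[0,0,0,0,0,0,1],[0,0,0,0,0,0,1]]

```text
time: 16.77
tool_pos: [590.0, -207.0, 64.8]
tcp_rot: [180.0, 0.0, 78.9]
ft_force: [-0.4, 0.2, -0.6]
finger_gap: 85.5
grip_force: 0.0
```

Emit:
arm_command:
  targets:
    - [[0,0,0.04,0,0,0,1],[0,0,0.04,0,0,0,1],[0,0,0.04,0,0,0,1],[0,0,0.045,0,0,0,1],[-0.01,0.053,0,0,0,-0.015,1],[-0.01,0.053,0,0,0,-0.015,1],[-0.01,0.054,0,0,0,-0.015,1],[-0.01,0.054,0,0,0,-0.009,1],[-0.007,0.054,0,0,0,0,1],[0,0,0,0,0,0,1]]

```text
time: 18.02
tool_pos: [542.4, 64.6, 230.1]
tcp_rot: [180.0, -0.1, 76.1]
ft_force: [0.5, -0.3, 0.3]
finger_gap: 85.0
grip_force: 0.0
```

Run:
```python
from bench import status, viewer
import cv2
s=status.sense();print(s["tool_pos"],s["tcp_rot"])
cv2.imwrite("pics/w4.png",viewer.snapshot("wrist")[:,:,::-1])
```

```text
[542.41195683  64.55594232 230.10673712] [ 1.79994541e+02 -5.79012120e-02  7.61298898e+01]
```

View pics/w4.png

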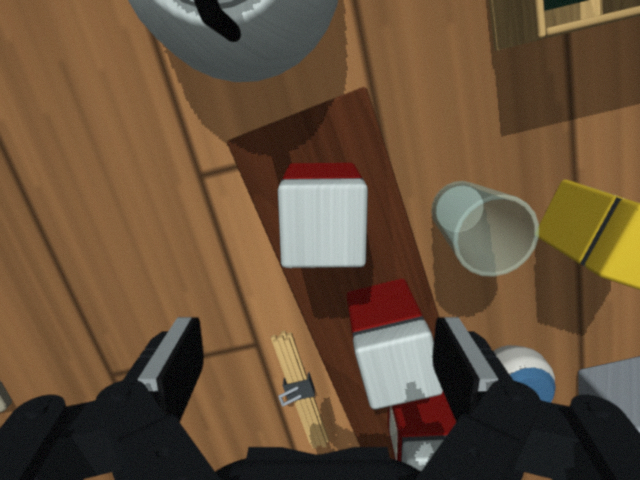

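The left lid sits square at (279–367, 179–267), about 2 mm toward +x from the tool centre. All three tins are standing.

Emit:
arm_command:
  targets:
    - [[0.001,0,0,0,0,0,1],[0,0,-0.04,0,0,0,1],[0,0,-0.04,0,0,0,1],[0,0,-0.03,0,0,0,1],[0,0,-0.03,0,0,0,1],[0,0,-0.024,0,0,0,1],[0,0,0,0,0,0,1]]

```text
time: 18.95
tool_pos: [542.2, 59.4, 63.5]
tcp_rot: [-179.7, 0.1, 75.7]
ft_force: [-0.6, -0.5, -0.6]
finger_gap: 85.2
grip_force: 0.0
```

Emit:
arm_command:
  targets:
    - [[0,0,0,0,0,0,-1],[0,0,0,0,0,0,-1],[0,0,0,0,0,0,-1],[0,0,0,0,0,0,-1],[0,0,0,0,0,0,-1],[0,0,0,0,0,0,-1]]
  force: 45

```text
time: 19.7
tool_pos: [545.6, 60.7, 67.7]
tcp_rot: [179.8, -0.0, 75.8]
ft_force: [1.3, -2.7, 6.8]
finger_gap: 63.0
grip_force: 52.7
```

Grip is good, so I'll lift 130 mm, hold and let it settle.

Emit:
arm_command:
  targets:
    - [[0,0,0.01,0,0,0,-1],[0,0,0.02,0,0,0,-1],[0,0,0.025,0,0,0,-1],[0,0,0.025,0,0,0,-1],[0,0,0.025,0,0,0,-1],[0,0,0.015,0,0,0,-1],[0,0,0.01,0,0,0,-1],[0,0,0,0,0,0,-1],[0,0,0,0,0,0,-1],[0,0,0,0,0,0,-1]]

```text
time: 20.95
tool_pos: [543.4, 61.0, 194.8]
tcp_rot: [-179.9, 0.0, 75.8]
ft_force: [-0.5, 0.8, -4.5]
finger_gap: 62.9
grip_force: 51.5
```

Emit:
arm_command:
  targets:
    - [[0,0,0,0,0,0,-1],[0,0,0,0,0,0,-1],[0,0,0,0,0,0,-1],[0,0,0,0,0,0,-1],[0,0,0,0,0,0,-1],[0,0,0,0,0,0,-1]]

```text
time: 21.7
tool_pos: [544.0, 61.0, 195.9]
tcp_rot: [180.0, -0.0, 75.8]
ft_force: [0.9, -0.1, -5.5]
finger_gap: 63.1
grip_force: 51.5
```

```bash
python3 w.py; python3 -c "
from bench import viewer
import cv2
cv2.imwrite('pics/e.png',viewer.snapshot('side')[:,:,::-1])"
```

```text
[ 2.40385597e-03 -4.61642696e-01 -5.18620538e+00] [0.44687844 0.29368223 0.33112733] [-52.22321272 -52.71140158] 22.0 63.05265541217099 [544.02088511  61.00213019 195.87495986] [ 0.06359744 -0.00233373  0.00232748]
```

View pics/e.png

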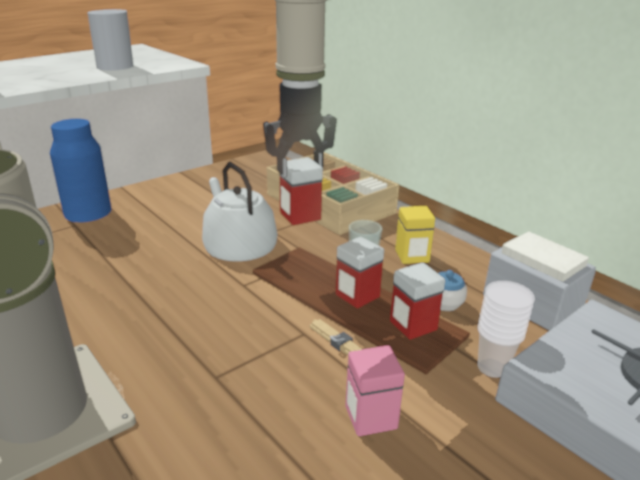

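The left tin is held upright at about (300,190), high above the board, and the other two stand at (360,272) and (416,300). It is clear of the kettle, so I'm handing in.

```bash
python3 -c "
from bench import job
print(job.hand_in())"
```

```text
the job is handed in; nothing more can be done
None
```

I hefted all three canisters in order and handed the job in (no verdict was returned) holding the heaviest, the left one (about 5.2 N, against 1.5 N middle and 3.0 N right), upright about 13 cm above the board, with the other two standing on it.

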